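Put a quadrant model away in the free gap of a crowded rack under a glass shelf

TASK

Put the small hinged plaster model that stands on the bench away on the rack: stand it on the deck under the glass shelf, wherever there is a wide enough gap between the things already there, wholly on the deck behind the front rail, upright and square to the rack with its hinge at the back. Plaster chips, so set it down gently: feel it meet the deck before you let go, never drop it or press it down hard. Touch none of the other things on the rack or bench with the model or the robot, and do not knock the robot against the rack or its glass.

Things in the scene. Friction and masses are not known exactly. Their poses are not given: they have to be found in the camera images.
- quad: The thing to put away, on the bench: closed pair of cream plaster half-jaw models on a white plastic hinge, one rigid piece, 0.12 to 0.24 kg. Origin: centre of its foot's underside; x along its length to the hinge, z up. Foot 68 x 30 mm, 0 to 18 mm high; top block 68 x 30 mm, 38 to 60 mm high; teeth between, about 20 mm wide. It starts turned any way.
- quad_grip (a point): Point in the quadrant model's top block, 6 mm before its middle and 46 mm above its foot (x -6, y 0, z 46 mm from its origin): pinch across the 30 mm width here, by the block's flat sides. The model hangs almost balanced from here.
- quad_hinge (a point): Centre of the hinge knuckle behind the model: x +46, z 29 mm from its origin. The hinge, 26 mm wide, sticks out to x = +52 mm and stays 2 mm or more off the ground.
- rack: Fixed rack on the bench: grey deck with a glass shelf over it. Origin on the bench under the deck's centre; x from the open front (robot side) to the back, y along its length, z up. Deck x -70 to 70, y -250 to 250 mm, top at 40 mm. 6 mm rails along its front and back (x -60, +62 mm), top at 53 mm. 12 mm posts at x -60 and +62, y -242 and +242 mm. Boxes and pots on the glass ends, up to 290 mm.
- rack_deck (a point): Centre of the deck's upper surface, 40 mm above the rack's origin. The model is to stand with its own origin near this line of the deck (about rack x = 0), anywhere along y where there is room.
- rack_edge (a point): Middle of the lower front edge of the glass shelf: rack x -54, y 0, z 213 mm (173 mm over the deck). The shelf runs back to x +76 mm over the whole length, so an upright gripper does not fit above the deck: come in from the front with the tool leaning 35 to 45 degrees, holding the model upright in that lean; turn it round and take it again on the bench if it starts the wrong way.
- arch: Neighbour on the deck, loose: a single full-arch plaster cast, horseshoe teeth upward, 62 x 62 mm, 34 mm high. Origin: centre of its underside. Leave it alone.
- bite: Neighbour on the deck, loose: two full-arch plaster casts closed on each other, 62 x 62 mm, 59 mm high. Origin: centre of its underside. Leave it alone.
- jar: Neighbour on the deck, loose: a squat amber glass jar with a white cap, 60 mm across, 60 mm high. Origin: centre of its underside. Leave it alone. The three neighbours stand in any order, two near the deck's ends and one between; at least one of the two gaps between them is 115 mm or more in the clear, the other may be far too narrow.
- lamp: Bystander on the bench near the model, loose: a glass spirit lamp with brass collar and steel cap, 68 mm across, 87 mm high. Origin: centre of its underside. Leave it alone.
- benchpin: Fixed beech bench block with a round metal grille, standing before the rack's left half: 105 x 140 mm, 46 mm high. Origin: centre of its underside. Only in the way if the robot goes low there.
Mind the look-alikes: they are no part of the job. What is shaped like the quad but pink is not meant.

How it is judged:
By the outcome, as a careful person would: the job done as asked, in the order asked, and still so for the second after the job is handed in, with the robot touching nothing.
It also fails if it takes over 61 s, if anything falls off the work surface, if the arm or the gripper's body presses on something with over 40 N, if the wrist force passes 120 N, or if a joint passes its speed limit or range.

ROBOT

A 6-joint arm with a two-finger parallel gripper is mounted at the origin on the work surface. World frame = base frame: x ahead of the robot, y to its left, z up, the work surface at z = 0. Lengths are in mm, angles in degrees, forces in N, time in s.
With the tool pointing down it reaches from about 350 to 850 mm from the base axis. Payload 8.1 kg.
Tool frame: the origin (TCP) lies midway between the tips of the shut fingers; the grasp point (between the pads) lies 19 mm behind it (r.pinch_z is the distance from the TCP to the grasp point, in mm); z points along the fingers, y is the line along which they close (so a half turn about z gives the same grasp; the last joint's range is limited). The gripper opens to 85 mm and grips with 20 to 120 N. Pads are 22 mm wide; open, the fingers measure 114 mm over their backs; the gripper's body (76 mm by 85 mm) begins 54 mm behind the grasp point. The pads swing forward as they close: fully open they stand 13 mm farther back than shut.
Start: joints at [-77.258, 7.471, 85.268, -0, 87.261, -4.893], TCP at [181.798, -571.8, 231.292] pointing down, gripper open.
Joint ranges: [-169.43, 169.43], [-51.17, 129.36], [1.28, 143.12], [-76.62, 256.62], [0, 156.53], [-152.29, 152.29]. Speed limits (degrees/s): [136.94, 136.94, 159.86, 180, 180, 180].

INTERFACE

Orientations are given as [roll, pitch, yaw] about the fixed x, y, z axes, in that order (R = Rz(yaw) Ry(pitch) Rx(roll)).
In Python, from bench import sensors, optics, job, r gives the robot as it stands.
- The arm moves only by the tool play_rows, never from a script. Its argument "motion" is a list that holds one entry, the list of rows, each a list of 6 numbers: the shift along the tool's x, y, z in cm, then the turn, a rotation vector about the tool's x, y, z in degrees. In form: [[[x, y, z, ax, ay, az], ...]]. A call has 1 to 5 rows; each row is the pose to reach, as a shift and turn from the pose commanded when the call began, along the tool's axes at that moment; what a row does not reach only later rows make up. A row lasts 1/10 s, in which the tool goes at most 50 mm and 8.59 degrees, less where a joint would pass 70% of its speed; a pose out of reach is approached as far as the arm can. A call with a gripper value outside its range is refused whole. "jaw" is the opening, from 0 (shut) to 1 (fully open), set as the call begins (left out, the last holds). The fingers move at their own pace and stop on an object; "squeeze" is the grip in N (left out, the last holds). Time passes only in rows, so rows that repeat a pose let the fingers close. It gives the time, the measured TCP pose, the force, the opening and the grip force at its end, in the units of the state.
- sensors.sense(): the state, without advancing time (a new reading comes with each control period).
- optics.snapshot(name): name is "scene" or "side" or "wrist"; returns a dict with "pixels" (400x640x3 uint8, red, green, blue), "mtx" (3x3 intrinsics, pixels), "k1" (the pictures are not rectified: a ray, as slopes to the right and down, at radius r is drawn at 1 + k1 r^2 times it, then the intrinsics apply), "R" (3x3) and "t" (3): a world point X has camera coordinates R X + t; the wrist camera has in their place "T_tool_cam" (4x4, takes a point from camera to tool coordinates, whose origin is the TCP and whose axes are the flange's). Camera axes: x right, y down, z forward; pixel columns grow to the right and rows downward; lengths in mm; the calibration is good to about 2 mm. A picture is of the moment at which its call begins: read the wrist's pose just before it. There is no depth.
- job.hand_in(): hands the job in; it is judged then, once.
The state is a dict: "time": time; "joint_pos": joint angles; "qd": joint speeds; "joint_efforts": joint torques, N m; "tool_pos": TCP position; "tcp_rot": TCP orientation; "ft_force": force on the tool from outside, world axes, zero at the start; "wrist_torque": the same for the moment, N m; "finger_gap": finger opening in mm; "grip_force": force on a finger pad.
Only numpy, scipy, OpenCV 4.12 (cv2) and the standard library are available. Lean on these libraries where they do the work, as an engineer would, in place of code of your own. Each camera call takes 0.05 s, during which the arm holds its last target. There are 200 camera calls.

## Working session

There is one attempt and no reset: what is moved stays moved. The work goes in short steps, Python scripts to look and compute and a tool call to move; the robot and the scene stay as the last step left them, time stands still between calls to the robot, and variables do not carry over. Pictures are saved under pics/ and viewed, at most 10 in all, crops included, and the job is handed in when it is done.

Besides the shell and the picture viewer there is one more tool, called by a JSON object that holds its "name" and its "arguments". play_rows: Moves the arm, as the interface text tells. Its arguments: {"type":"object","properties":{"motion":{"type":"array","items":{"type":"array","items":{"type":"array","items":{"type":"number"}}}},"jaw":{"type":"number"},"squeeze":{"type":"number"}},"required":["motion"]}

```bash
mkdir -p pics; ls; python3 - <<'E'
from bench import sensors, optics, job, r
import cv2,numpy as np,pickle
s=sensors.sense(); print(s)
D={}
for n in ("scene","side"):
    d=optics.snapshot(n); D[n]=d
    cv2.imwrite(f"pics/{n}0.png",d["pixels"][...,::-1])
    print(n,d["mtx"],d["k1"],d["R"],d["t"], -np.array(d["R"]).T@np.array(d["t"]))
d=optics.snapshot("wrist");D["wrist"]=d;print(d["T_tool_cam"],d["mtx"],d["k1"])
cv2.imwrite("pics/wrist0.png",d["pixels"][...,::-1])
D["s"]=s
pickle.dump(D,open("d0.pkl","wb"))
E
```

```text
pics
{'time': 0.0, 'joint_pos': array([-7.72558315e+01,  7.51667224e+00,  8.53299272e+01, -5.95157749e-04,
        8.72617687e+01, -4.89365528e+00]), 'qd': array([ 0.02700312, -0.00793317, -0.03218141, -0.10351448, -0.04356464,
        0.01844972]), 'joint_efforts': array([ 1.95921442e-03, -5.69393277e+01, -5.00553596e+01, -1.55539610e-04,
        1.46685925e-02, -1.22668020e-06]), 'tool_pos': array([ 181.68761066, -571.24446683,  230.221922  ]), 'tcp_rot': array([-1.79891976e+02, -8.65225359e-03,  1.76378446e+01]), 'ft_force': array([-0.29414777,  0.15992564, -0.01350322]), 'wrist_torque': array([-0.00290815, -0.02515164,  0.0005312 ]), 'grip_force': 0.0, 'finger_gap': 85.42526003357762}
scene [[447.00205865   0.         315.9175049 ]
 [  0.         447.00205865 198.28154312]
 [  0.           0.           1.        ]] -0.1231206340392377 [[-0.26581935 -0.96401322  0.00431135]
 [-0.91816837  0.25181002 -0.30587342]
 [ 0.29378038 -0.08526562 -0.95206242]] [  77.3625571   511.66971966 1048.44807684] [ 182.34994145   35.13154177 1154.3606502 ]
side [[516.58834799   0.         320.16823576]
 [  0.         516.58834799 199.83303286]
 [  0.           0.           1.        ]] -0.10151720157981335 [[-0.89192508 -0.45181137  0.01833394]
 [-0.33319657  0.62927474 -0.70213485]
 [ 0.30569542 -0.63236049 -0.71180792]] [ 431.72469152  277.65491122 1125.21719385] [133.6060014  731.8797969  987.97448935]
[[-1.88651992e-04 -9.63936175e-01 -2.66133452e-01  6.74562871e+01]
 [ 9.99999610e-01  4.79159540e-05 -8.82413836e-04 -4.14899718e-01]
 [ 8.63342656e-04 -2.66133515e-01  9.63935790e-01 -1.43053253e+02]
 [ 0.00000000e+00  0.00000000e+00  0.00000000e+00  1.00000000e+00]] [[301.31035759   0.         313.57125081]
 [  0.         301.31035759 197.1278974 ]
 [  0.           0.           1.        ]] -0.019246809912303615
```

View pics/scene0.png

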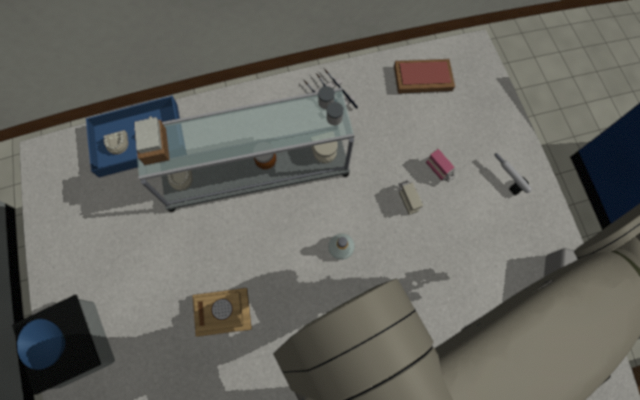

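View pics/side0.png

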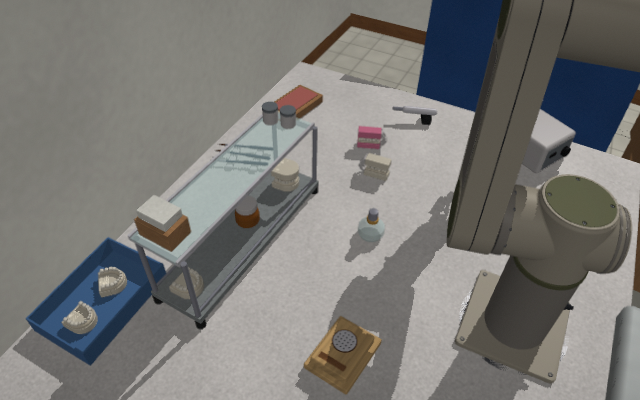

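```bash
cat > h.py <<'E'
import numpy as np,cv2,pickle
from scipy.optimize import least_squares
from scipy.spatial.transform import Rotation as Ro
def campose(d,s=None):
    if "R" in d: return np.array(d["R"]),np.array(d["t"])
    T=np.eye(4);T[:3,:3]=Ro.from_euler('xyz',s["tcp_rot"],degrees=True).as_matrix();T[:3,3]=s["tool_pos"]
    C=np.linalg.inv(T@np.array(d["T_tool_cam"]));return C[:3,:3],C[:3,3]
def proj(d,X,s=None):
    R,t=campose(d,s);c=np.atleast_2d(X)@R.T+t;q=c[:,:2]/c[:,2:]
    q=q*(1+d["k1"]*(q**2).sum(1,keepdims=True));K=np.array(d["mtx"])
    return q*[K[0,0],K[1,1]]+K[:2,2]
def ray(d,uv,s=None):
    R,t=campose(d,s);u=cv2.undistortPoints(np.array(uv,float).reshape(-1,1,2),np.array(d["mtx"]),np.array([d["k1"],0,0,0,0.])).reshape(-1,2)
    v=np.c_[u,np.ones(len(u))]@R;return -R.T@t,v/np.linalg.norm(v,axis=1,keepdims=True)
def atz(d,uv,z,s=None):
    o,v=ray(d,uv,s);return o+v*((z-o[2])/v[:,2:])
def tri(obs):  # [(d,uv,s)]
    A=np.zeros((3,3));b=np.zeros(3)
    for d,uv,s in obs:
        o,v=ray(d,[uv],s);P=np.eye(3)-np.outer(v[0],v[0]);A+=P;b+=P@o
    return np.linalg.solve(A,b)
E
python3 - <<'E'
from h import *
D=pickle.load(open("d0.pkl","rb"))
def crop(n,x0,x1,y0,y1,k):
    a=D[n]["pixels"][y0:y1,x0:x1,::-1];a=cv2.resize(a,None,fx=k,fy=k,interpolation=cv2.INTER_CUBIC)
    a=cv2.convertScaleAbs(a,alpha=1.4)
    for x in range((x0+9)//10*10,x1,10):
        l=x%50==0;cv2.line(a,(int((x-x0)*k),0),(int((x-x0)*k),12 if l else 5),(0,0,255),1)
        if l:cv2.putText(a,str(x),(int((x-x0)*k)+2,12),0,.4,(0,0,255))
    for y in range((y0+9)//10*10,y1,10):
        l=y%50==0;cv2.line(a,(0,int((y-y0)*k)),(12 if l else 5,int((y-y0)*k)),(0,0,255),1)
        if l:cv2.putText(a,str(y),(2,int((y-y0)*k)-2),0,.4,(0,0,255))
    return a
def mont(a,b,n,below):
    H=np.zeros((600,800,3),np.uint8);H[:a.shape[0],:a.shape[1]]=a
    if below:H[a.shape[0]:a.shape[0]+b.shape[0],:b.shape[1]]=b
    else:H[:b.shape[0],a.shape[1]:a.shape[1]+b.shape[1]]=b
    cv2.imwrite(n,H)
mont(crop("scene",130,360,80,215,3.4),crop("scene",380,480,145,217,2),"pics/a1.png",True)
mont(crop("side",130,330,95,330,2.5),crop("side",345,405,120,185,5),"pics/a2.png",False)
q=[tri([(D["scene"],a,None),(D["side"],b,None)]) for a,b in [((411,195),(376,165)),((342,243),(373,215)),((440,163),(370,136))]];print(q)
E
```

```text
Traceback (most recent call last):
ValueError: could not broadcast input array from shape (144,200,3) into shape (141,200,3)
```

```bash
cat > crop.py <<'E'
from h import *
def crop(im,x0,x1,y0,y1,k):
    a=im[y0:y1,x0:x1,::-1];a=cv2.resize(a,None,fx=k,fy=k,interpolation=cv2.INTER_CUBIC)
    a=cv2.convertScaleAbs(a,alpha=1.4)
    for x in range((x0+9)//10*10,x1,10):
        l=x%50==0;cv2.line(a,(int((x-x0)*k),0),(int((x-x0)*k),12 if l else 5),(0,0,255),1)
        if l:cv2.putText(a,str(x),(int((x-x0)*k)+2,12),0,.4,(0,0,255))
    for y in range((y0+9)//10*10,y1,10):
        l=y%50==0;cv2.line(a,(0,int((y-y0)*k)),(12 if l else 5,int((y-y0)*k)),(0,0,255),1)
        if l:cv2.putText(a,str(y),(2,int((y-y0)*k)-2),0,.4,(0,0,255))
    return a
def mont(a,b,n,below):
    H=np.zeros((600,800,3),np.uint8);H[:a.shape[0],:a.shape[1]]=a
    if below:H[a.shape[0]:a.shape[0]+b.shape[0],:b.shape[1]]=b
    else:H[:b.shape[0],a.shape[1]:a.shape[1]+b.shape[1]]=b
    cv2.imwrite(n,H)
E
python3 - <<'E'
from crop import *
D=pickle.load(open("d0.pkl","rb"));S=D["scene"]["pixels"];T=D["side"]["pixels"]
mont(crop(S,130,360,80,200,3.4),crop(S,390,470,148,213,2.9),"pics/a1.png",True)
mont(crop(T,130,330,95,330,2.5),crop(T,345,405,120,185,5),"pics/a2.png",False)
q=[tri([(D["scene"],a,None),(D["side"],b,None)]) for a,b in [((411,195),(376,165)),((342,243),(373,215)),((440,163),(370,136))]];print(q)
E
```

```text
[array([ 468.9134632 , -311.5474578 ,   33.17219318]), array([387.98299855, -92.56052247,  75.50154736]), array([ 532.7908597 , -417.53120059,   38.44841789])]
```

View pics/a1.png

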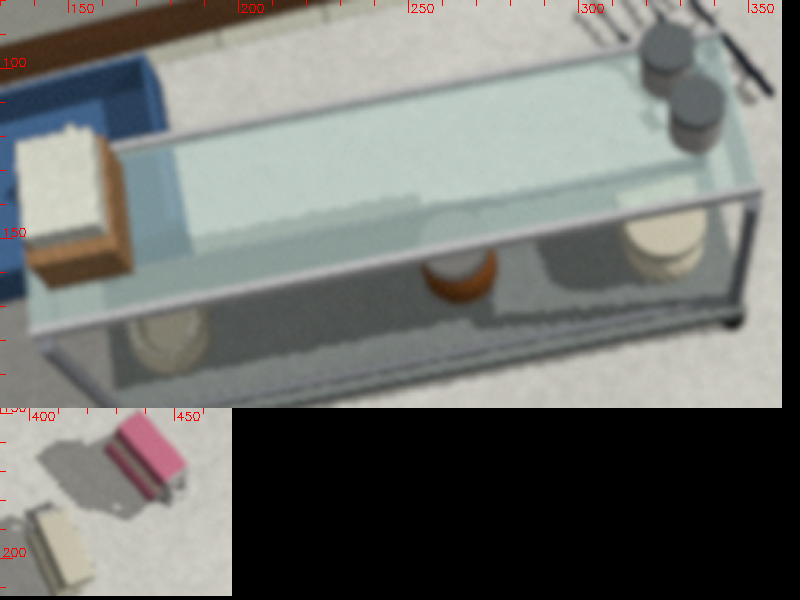

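View pics/a2.png

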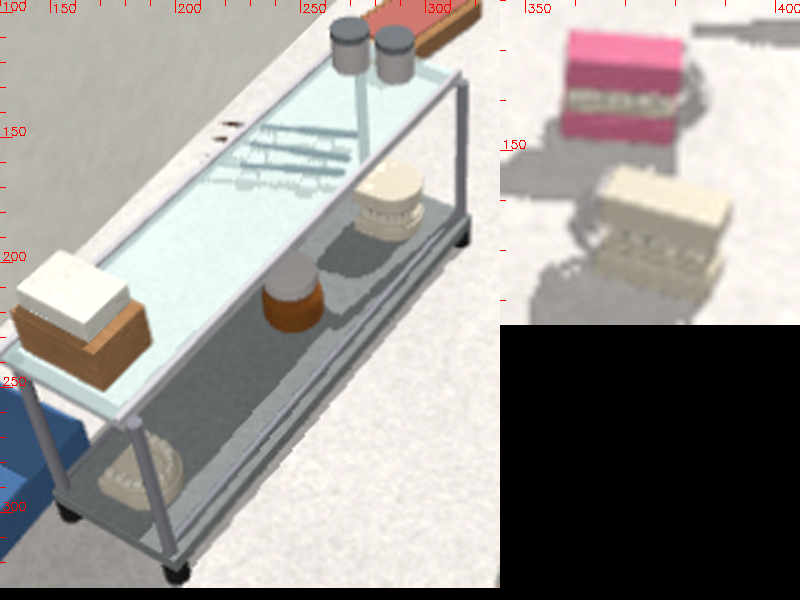

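The model wanted is the cream one: scene (411,195) and side (376,165). The look-alikes are the pink hinged model at scene (440,163), the casts in the blue tray at (117,140), and the deck casts at (178,178) and (326,150). In the close crop the cream model has its grey hinge at the upper-left end, scene (401,184). The deck holds arch, jar and bite from left to right.

```bash
python3 - <<'E'
from h import *
from bench import r
print([a for a in dir(r) if a[0]!='_'], r.pinch_z)
D=pickle.load(open("d0.pkl","rb"));S=D["scene"];T=D["side"]
ob=[(T,(177,264),(-54,250,216)),(T,(316,125),(-54,-250,216)),(S,(139,178),(-54,250,216)),(S,(353,137),(-54,-250,216)),
(T,(201,318),(-70,250,40)),(T,(318,182),(-70,-250,40)),(T,(152,292),(70,250,40)),(S,(348,171),(-70,-250,40)),(S,(172,207),(-70,250,40))]
def W(p,X):
    c,s=np.cos(p[2]),np.sin(p[2]);return np.array([p[0]+c*X[0]-s*X[1],p[1]+s*X[0]+c*X[1],X[2]])
f=lambda p:np.concatenate([proj(d,W(p,X))[0]-uv for d,uv,X in ob])
o=least_squares(f,[650,100,0.1],loss='soft_l1');p=o.x;print("rack",p[:2],np.degrees(p[2]));print(np.round(f(p).reshape(-1,2),1))
np.save("rack.npy",p)
q=atz(S,[(403,183),(410.7,180.8),(422,205.6),(414.8,209.7)],60);print(np.round(q))
c=q.mean(0);v=q[0]+q[1]-q[2]-q[3];print("quad c",c,np.degrees(np.arctan2(v[1],v[0])))
# neighbours: base-center guesses
for n,a,b,h in [("arch",(179,177),(186.5,284.5),34),("jar",(266,149),(246,203),60),("bite",(325,141),(286,168),59)]:
    for X in (tri([(S,a,None),(T,b,None)]),atz(S,[a],40+h)[0],atz(T,[b],40+h)[0]):
        d=X[:2]-p[:2];cc,ss=np.cos(p[2]),np.sin(p[2]);print(n,np.round([cc*d[0]+ss*d[1],-ss*d[0]+cc*d[1],X[2]],1))
E
```

```text
['PlanningError', 'pinch_z'] 18.700000000000003
rack [661.61409749  71.24603223] -3.563997754070589
[[ 0.6  1.2]
 [-1.3  0.8]
 [ 1.5  0.5]
 [ 1.6 -0.1]
 [-2.3  1.3]
 [ 1.1 -1.5]
 [-2.3 -1.8]
 [ 2.3 -0.2]
 [-6.8  0.3]]
[[ 500. -294.   60.]
 [ 501. -315.   60.]
 [ 429. -321.   60.]
 [ 423. -300.   60.]]
quad c [ 463.17898347 -307.53535894   60.        ] 4.625337296566907
arch [  1.8 200.8  53.3]
arch [ -7.5 195.7  74. ]
arch [-10.4 210.3  74. ]
jar [ 14.2 -41.4  91.7]
jar [ 11.2 -41.4 100. ]
jar [  7.9 -35.1 100. ]
bite [   1.7 -196.    94.2]
bite [   2.6 -195.    99. ]
bite [  -4.7 -191.2   99. ]
```

```bash
python3 - <<'E'
from h import *
ez=lambda a:Ro.from_euler('z',a,degrees=True);ey=lambda a:Ro.from_euler('y',a,degrees=True)
for nm,P,psi in [("quad",(470,-308),5),("rack",(674,150),-3.6)]:
  for lean in (38,45):
    for flip in (0,180):
      R=ez(psi)*ey(180-lean)*ez(180+flip) # flip0: tool x forward/up
      z=R.apply([0,0,1]);x=R.apply([1,0,0])
      for L in (200,300):
        w=np.array([*P,30])-L*z;j1=np.degrees(np.arctan2(w[1],w[0]))
        for s in (85,100,115):
          M=(ez(j1)*ey(s)).inv()*R*ez(-90)
          a=M.as_euler('ZYZ',degrees=True)
          print(nm,lean,flip,"x",np.round(x,1),L,s,"j1 %.0f j4 %.0f j5 %.0f j6 %.0f"%(j1,*a))
E
```

```text
quad 38 0 x [0.8 0.1 0.6] 200 85 j1 -43 j4 29 j5 70 j6 38
quad 38 0 x [0.8 0.1 0.6] 200 100 j1 -43 j4 33 j5 57 j6 30
quad 38 0 x [0.8 0.1 0.6] 200 115 j1 -43 j4 40 j5 45 j6 18
quad 38 0 x [0.8 0.1 0.6] 300 85 j1 -49 j4 31 j5 73 j6 33
quad 38 0 x [0.8 0.1 0.6] 300 100 j1 -49 j4 35 j5 60 j6 24
quad 38 0 x [0.8 0.1 0.6] 300 115 j1 -49 j4 42 j5 48 j6 13
quad 38 180 x [-0.8 -0.1 -0.6] 200 85 j1 -43 j4 29 j5 70 j6 -142
quad 38 180 x [-0.8 -0.1 -0.6] 200 100 j1 -43 j4 33 j5 57 j6 -150
quad 38 180 x [-0.8 -0.1 -0.6] 200 115 j1 -43 j4 40 j5 45 j6 -162
quad 38 180 x [-0.8 -0.1 -0.6] 300 85 j1 -49 j4 31 j5 73 j6 -147
quad 38 180 x [-0.8 -0.1 -0.6] 300 100 j1 -49 j4 35 j5 60 j6 -156
quad 38 180 x [-0.8 -0.1 -0.6] 300 115 j1 -49 j4 42 j5 48 j6 -167
quad 45 0 x [0.7 0.1 0.7] 200 85 j1 -44 j4 36 j5 67 j6 35
quad 45 0 x [0.7 0.1 0.7] 200 100 j1 -44 j4 41 j5 55 j6 24
quad 45 0 x [0.7 0.1 0.7] 200 115 j1 -44 j4 50 j5 44 j6 10
quad 45 0 x [0.7 0.1 0.7] 300 85 j1 -52 j4 39 j5 71 j6 28
quad 45 0 x [0.7 0.1 0.7] 300 100 j1 -52 j4 43 j5 60 j6 18
quad 45 0 x [0.7 0.1 0.7] 300 115 j1 -52 j4 51 j5 49 j6 4
qua
[... 1218 characters left out ...]
ack 45 0 x [ 0.7 -0.   0.7] 200 100 j1 17 j4 -23 j5 39 j6 123
rack 45 0 x [ 0.7 -0.   0.7] 200 115 j1 17 j4 -34 j5 26 j6 136
rack 45 0 x [ 0.7 -0.   0.7] 300 85 j1 19 j4 -20 j5 54 j6 119
rack 45 0 x [ 0.7 -0.   0.7] 300 100 j1 19 j4 -25 j5 40 j6 127
rack 45 0 x [ 0.7 -0.   0.7] 300 115 j1 19 j4 -37 j5 27 j6 141
rack 45 180 x [-0.7  0.  -0.7] 200 85 j1 17 j4 -18 j5 53 j6 -65
rack 45 180 x [-0.7  0.  -0.7] 200 100 j1 17 j4 -23 j5 39 j6 -57
rack 45 180 x [-0.7  0.  -0.7] 200 115 j1 17 j4 -34 j5 26 j6 -44
rack 45 180 x [-0.7  0.  -0.7] 300 85 j1 19 j4 -20 j5 54 j6 -61
rack 45 180 x [-0.7  0.  -0.7] 300 100 j1 19 j4 -25 j5 40 j6 -53
rack 45 180 x [-0.7  0.  -0.7] 300 115 j1 19 j4 -37 j5 27 j6 -39
```

{"name": "play_rows", "arguments": {"motion": [[[4.4, -2.1, 0, 0, 0, 2], [8.8, -4.2, 0, 0, 0, 4], [13.2, -6.3, 0, 0, 0, 6], [17.6, -8.4, 0, 0, 0, 9], [22, -10.5, 0, 0, 0, 12.6]]], "jaw": 1}}

```text
time: 0.65
tool_pos: [360.6, -403.5, 231.1]
tcp_rot: [-180.0, 0.0, 4.9]
ft_force: [-0.6, -1.1, -0.0]
finger_gap: 85.2
grip_force: 0.0
```

```bash
cat > snap.py <<'E'
import sys
from crop import *
from bench import sensors,optics
def snap(names,tag):
    s=sensors.sense();D={"s":s}
    for n in names: D[n]=optics.snapshot(n)
    pickle.dump(D,open(f"d{tag}.pkl","wb"));return D
E
python3 -c "
from snap import *
D=snap(['wrist'],'1');print(D['s']['joint_pos'],D['s']['tool_pos'])"
```

```text
[-5.36402939e+01 -1.63124627e+00  9.47060657e+01  1.93589895e-03
  8.69390952e+01  3.14699296e+01] [ 360.61358574 -403.46237221  231.05475442]
```

{"name": "play_rows", "arguments": {"motion": [[[3.7, -2.9, 0, 0, 0, 0], [7.4, -5.8, 0, 0, 0, 0], [9, -8.6, 0, 0, 0, 0], [9, -8.6, 0, 0, 0, 0]]]}}

```text
time: 1.1
tool_pos: [443.4, -308.2, 230.9]
tcp_rot: [-179.9, -0.0, 5.3]
ft_force: [0.4, 0.2, -0.0]
finger_gap: 85.3
grip_force: 0.0
```

```bash
python3 - <<'E'
from snap import *
D=snap(['wrist','side'],'2');print(D['s']['joint_pos'],D['s']['tool_pos'],D['s']['tcp_rot'])
A=pickle.load(open('d1.pkl','rb'))
H=np.zeros((600,800,3),np.uint8)
H[:400,:640]=cv2.convertScaleAbs(D['wrist']['pixels'][...,::-1],alpha=1.3)
H[400:600,:320]=cv2.resize(A['wrist']['pixels'][...,::-1],(320,200))
H[400:600,320:760]=cv2.resize(D['side']['pixels'][60:260,300:640,::-1],(440,200))
cv2.imwrite('pics/b.png',H)
E
```

```text
[-4.02935072e+01 -1.76765220e+00  9.48511010e+01  7.44950976e-02
  8.69749389e+01  4.43976618e+01] [ 443.41262429 -308.2076247   230.94645095] [-1.79906236e+02 -1.22979527e-02  5.30485176e+00]
```

View pics/b.png

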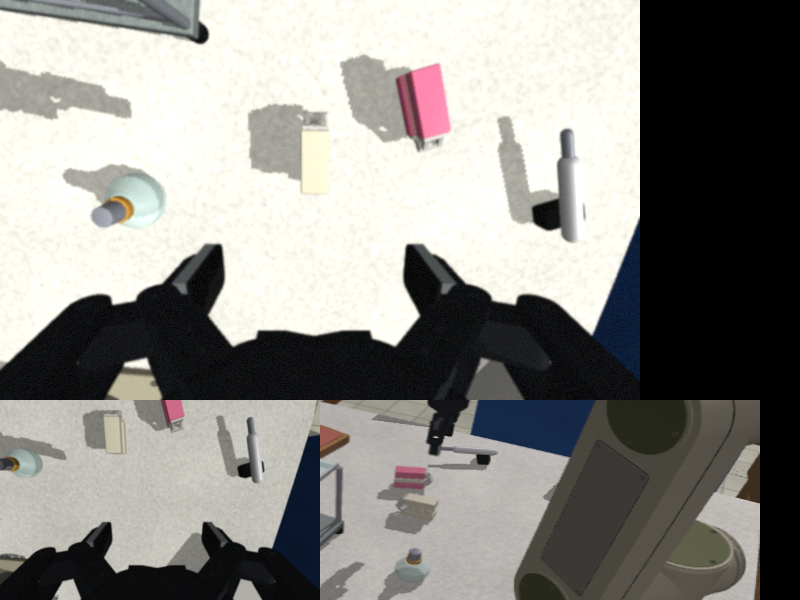

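```bash
python3 - <<'E'
from snap import *
A=pickle.load(open('d1.pkl','rb'));B=pickle.load(open('d2.pkl','rb'))
C=[]
out=[]
for D,c0 in ((A,(226,68)),(B,(315,161))):
    im=D['wrist']['pixels'];hsv=cv2.cvtColor(im,cv2.COLOR_RGB2LAB).astype(int)
    ref=hsv[c0[1]-5:c0[1]+5,c0[0]-5:c0[0]+5].reshape(-1,3).mean(0)
    m=((abs(hsv-ref)*[0.7,1.5,1.5]).max(2)<9).astype(np.uint8)
    m=cv2.morphologyEx(m,cv2.MORPH_OPEN,np.ones((3,3)))
    n,l=cv2.connectedComponents(m);mm=(l==l[c0[1],c0[0]]).astype(np.uint8)
    cn=max(cv2.findContours(mm,0,2)[0],key=len);b=cv2.minAreaRect(cn);p=cv2.boxPoints(b)
    print(ref,mm.sum(),b);print(np.round(atz(D['wrist'],p,60,D['s']),1));C.append(b[0])
    v=im[c0[1]-70:c0[1]+70,c0[0]-60:c0[0]+60,::-1].copy();v=cv2.resize(v,None,fx=3,fy=3) if v.size else v
    mk=cv2.resize(mm[c0[1]-70 if c0[1]>70 else 0:c0[1]+70,c0[0]-60:c0[0]+60],None,fx=2,fy=2,interpolation=0)*255
    out.append(mk)
print("centre tri",tri([(A['wrist'],C[0],A['s']),(B['wrist'],C[1],B['s'])]))
H=np.zeros((600,800,3),np.uint8)
H[:280,:240]=out[1][...,None];H[300:300+out[0].shape[0],:240]=out[0][...,None]
H[:480,240:800]=cv2.resize(B['side']['pixels'][0:120,370:510,::-1],(560,480))
cv2.imwrite('pics/c.png',H)
E
```

```text
[198.49 125.86 140.41] 2002 ((224.70359802246094, 69.10887145996094), (71.50515747070312, 28.674654006958008), 86.53176879882812)
[[ 492.2 -291.3   60. ]
 [ 495.9 -318.4   60. ]
 [ 431.3 -324.1   60. ]
 [ 427.3 -295.5   60. ]]
[199.55 125.89 140.65] 1651 ((316.0, 163.0), (62.0, 26.0), 90.0)
[[ 491.8 -291.9   60. ]
 [ 494.2 -318.3   60. ]
 [ 429.1 -325.3   60. ]
 [ 426.5 -297.3   60. ]]
centre tri [ 461.9770673  -308.18234201   63.63963305]
```

View pics/c.png

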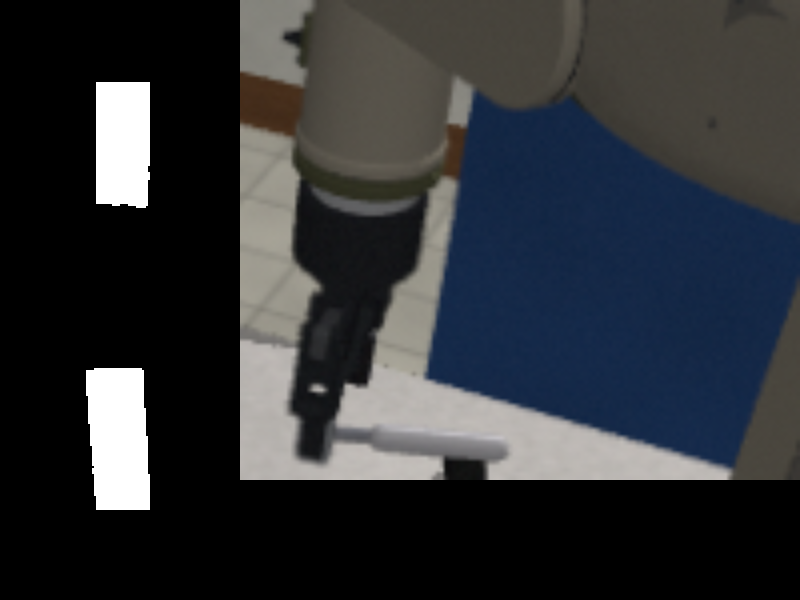

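The cream model's foot centre is at about (461.5, -308), yaw 5°, hinge away from the robot, and its top triangulates to about z = 62. In the side crop the gripper carries no camera housing. I'll lean the tool to 42.5° and pre-position.

{"name": "play_rows", "arguments": {"motion": [[[-0.8, 0, 2.5, 0, 8.5, 0], [-1.7, 0, 5, 0, 17, 0], [-2.5, 0, 7.5, 0, 25.5, 0], [-3.4, 0.1, 10, 0, 34, 0], [-4.2, 0.1, 12.7, 0, 42.5, 0]]], "jaw": 1}}

```text
time: 1.7
tool_pos: [400.3, -317.2, 109.3]
tcp_rot: [179.9, -40.4, 5.1]
ft_force: [0.7, 0.5, -0.7]
finger_gap: 85.3
grip_force: 0.0
```

```bash
cat > go.py <<'E'
from h import *
from bench import sensors
def rel(P,lean,psi,s=None):
    s=s or sensors.sense();R=Ro.from_euler('xyz',s['tcp_rot'],degrees=True)
    G=Ro.from_euler('ZYZ',[psi,180-lean,180],degrees=True)
    print("t",s['time'],"joints",np.round(s['joint_pos']),"pos",np.round(s['tool_pos'],1),"f",np.round(s['ft_force'],1))
    print("shift cm",np.round(R.inv().apply(np.array(P)-s['tool_pos'])/10,2),"turn",np.round((R.inv()*G).as_rotvec(degrees=True),2))
E
python3 - <<'E'
from go import *
rel((469.1,-307.3,31.4),42.5,5)
E
```

```text
t 1.7 joints [-72. -17. 131.  45.  63.  -7.] pos [ 400.3 -317.2  109.3] f [ 0.7  0.5 -0.7]
shift cm [ 0.23 -0.39 10.43] turn [-0.01  2.07  0.07]
```

{"name": "play_rows", "arguments": {"motion": [[[0, 0, 0, 0, 0, 0], [0, 0, 0, 0, 0, 0]]]}}

```text
time: 1.9
tool_pos: [400.2, -316.2, 108.6]
tcp_rot: [-179.4, -40.0, 4.6]
ft_force: [0.4, -0.1, 0.7]
finger_gap: 85.4
grip_force: 0.0
```

```bash
python3 - <<'E'
from go import *
rel((469.1,-307.3,31.4),42.5,5)
E
```

```text
t 1.9 joints [-72. -17. 131.  44.  64.  -6.] pos [ 400.2 -316.2  108.6] f [ 0.4 -0.1  0.7]
shift cm [ 0.36 -0.23 10.37] turn [-0.33  2.52 -0.28]
```

{"name": "play_rows", "arguments": {"motion": [[[0.1, -0.1, 2.5, 0, 1.2, 0], [0.2, -0.2, 5, 0, 2.5, 0], [0.3, -0.2, 7, 0, 2.5, 0], [0.3, -0.2, 8, 0, 2.5, 0], [0.3, -0.2, 8, 0, 2.5, 0]]]}}

```text
time: 2.4
tool_pos: [456.9, -307.7, 50.8]
tcp_rot: [-179.7, -42.6, 5.3]
ft_force: [0.3, -0.1, 0.7]
finger_gap: 85.2
grip_force: 0.0
```

```bash
python3 - <<'E'
from go import *
from snap import *
rel((469.1,-307.3,31.4),42.5,5)
D=snap(['wrist'],'3')
cv2.imwrite('pics/d.png',D['wrist']['pixels'][...,::-1])
E
```

```text
t 2.4 joints [-65.  -4. 129.  53.  53. -13.] pos [ 456.9 -307.7   50.8] f [ 0.3 -0.1  0.7]
shift cm [-0.42  0.09  2.25] turn [-0.5 -0.1  0.2]
```

View pics/d.png

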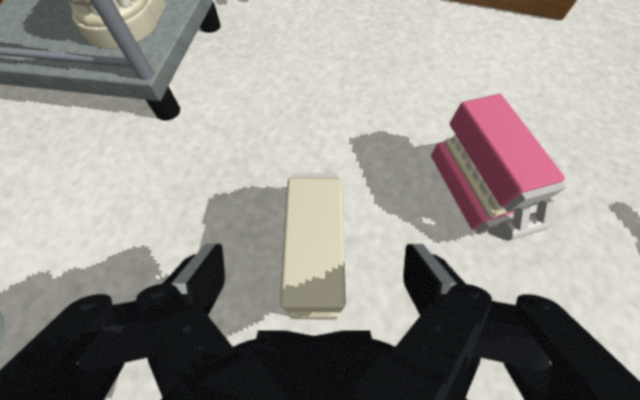

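The model sits centred between the fingers: top face rear edge (290–338,179), front edge (281–345,310). The pink one is clear to the right.

```bash
python3 - <<'E'
from snap import *
D=pickle.load(open('d3.pkl','rb'))
q=atz(D['wrist'],[(290,179),(338,178),(345,309),(282,308)],60,D['s']);print(np.round(q,1),q.mean(0))
E
```

```text
[[ 492.5 -290.8   60. ]
 [ 495.5 -316.9   60. ]
 [ 428.2 -324.    60. ]
 [ 426.  -296.    60. ]] [ 460.54338761 -306.9111794    60.        ]
```

{"name": "play_rows", "arguments": {"motion": [[[-0.2, 0.05, 1.1, 0, 0, 0], [-0.4, 0.1, 2.2, 0, 0, 0], [-0.4, 0.1, 2.2, 0, 0, 0]]]}}

```text
time: 2.75
tool_pos: [467.8, -307.9, 31.7]
tcp_rot: [-179.7, -42.6, 5.1]
ft_force: [-0.1, 1.1, -1.2]
finger_gap: 85.3
grip_force: 0.0
```

{"name": "play_rows", "arguments": {"motion": [[[0, 0, 0, 0, 0, 0], [0, 0, 0, 0, 0, 0], [0, 0, 0, 0, 0, 0], [0, 0, 0, 0, 0, 0], [0, 0, 0, 0, 0, 0]]], "jaw": 0.25, "squeeze": 40}}

```text
time: 3.25
tool_pos: [467.4, -308.0, 31.7]
tcp_rot: [-179.7, -42.7, 5.1]
ft_force: [-3.9, 1.1, 3.7]
finger_gap: 29.5
grip_force: 43.5
```

{"name": "play_rows", "arguments": {"motion": [[[0, 0, 0, 0, 0, 0], [0, 0, 0, 0, 0, 0], [0, 0, 0, 0, 0, 0]]]}}

```text
time: 3.55
tool_pos: [467.5, -308.0, 31.7]
tcp_rot: [-179.7, -42.7, 5.1]
ft_force: [-4.4, 0.4, 6.2]
finger_gap: 29.1
grip_force: 43.6
```

{"name": "play_rows", "arguments": {"motion": [[[0.35, 0, -0.35, 0, 0, 0], [1.7, 0, -1.85, 0, 0, 0], [3.7, 0, -4, 0, 0, 0], [5.7, 0, -6.1, 0, 0, 0], [6.8, 0, -7.4, 0, 0, 0]]]}}

```text
time: 4.05
tool_pos: [467.6, -308.5, 133.9]
tcp_rot: [-179.8, -42.7, 5.2]
ft_force: [-0.2, -0.6, -0.7]
finger_gap: 29.7
grip_force: 42.7
```

```bash
python3 - <<'E'
from go import *
from snap import *
D=snap(['wrist','side'],'4')
# target: grip->TCP offset in model frame (7.5,0,z). world via rack
p=np.load('rack.npy');c,s=np.cos(p[2]),np.sin(p[2])
tcp=lambda x,y,z:(p[0]+c*(x+7.6)-s*y,p[1]+s*(x+7.6)+c*y,z+31.5)
rel(tcp(-180,80,100),42.5,np.degrees(p[2]))
print(atz(pickle.load(open('d0.pkl','rb'))['scene'],[(222,305)],46))
H=np.zeros((600,640,3),np.uint8);H[:400]=D['wrist']['pixels'][...,::-1]
H[400:]=cv2.resize(D['side']['pixels'][110:210,310:470,::-1],(640,400))[100:300]
cv2.imwrite('pics/e.png',H)
E
```

```text
t 4.15 joints [-64. -14. 127.  48.  59.  -2.] pos [ 468.1 -309.5  134.7] f [-0.5 -0.5 -2.1]
shift cm [  4.92 -46.68   4.99] turn [-6.01 -0.25  6.53]
[[320.83186856 230.25993907  46.        ]]
```

View pics/e.png

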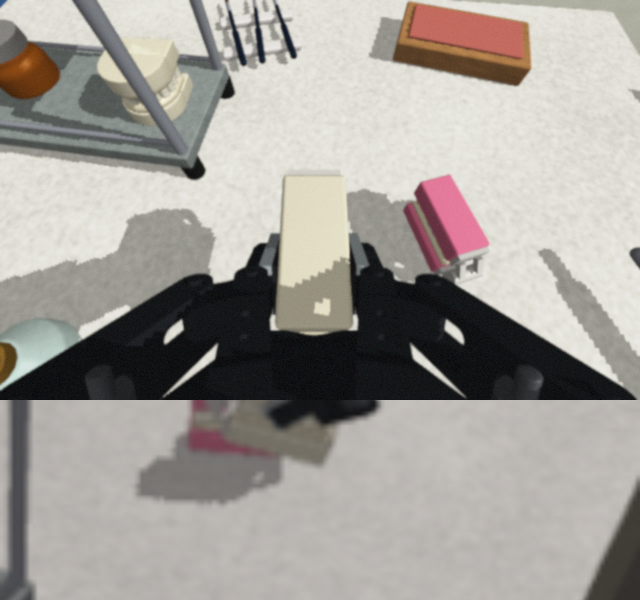

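The model is held, its top face running from (286–346,177) to (274–353,331), clear of the bench and the pink one. Now the carry, with everything above lamp height.

{"name": "play_rows", "arguments": {"motion": [[[0.3, -3, 0.3, -0.4, 0, 0.4], [0.8, -7.5, 0.8, -1, 0, 1], [1.3, -12, 1.3, -1.5, 0, 1.6], [1.8, -17, 1.8, -2.2, 0, 2.4], [2.3, -22, 2.3, -2.8, 0, 3]]]}}

```text
time: 4.65
tool_pos: [508.4, -108.2, 143.5]
tcp_rot: [-179.2, -41.4, 1.0]
ft_force: [0.5, -0.2, -2.6]
finger_gap: 29.5
grip_force: 42.8
```

{"name": "play_rows", "arguments": {"motion": [[[0, 0, 0, 0, 0, 0]]]}}

```text
time: 4.75
tool_pos: [508.7, -101.2, 141.7]
tcp_rot: [-178.9, -41.2, 1.5]
ft_force: [-1.6, 1.0, -3.5]
finger_gap: 29.6
grip_force: 42.7
```

```bash
cat >> go.py <<'E'
p=np.load('rack.npy')
def rk(x,y,z,lean=42.5):
    c,s=np.cos(p[2]),np.sin(p[2]);rel((p[0]+c*(x+7.6)-s*y,p[1]+s*(x+7.6)+c*y,z+31.5),lean,np.degrees(p[2]))
E
python3 - <<'E'
from go import *
rk(-180,80,100)
D=pickle.load(open('d4.pkl','rb'))
q=atz(D['wrist'],[(286,177),(346,177),(353,331),(274,331)],162.6,D['s']);print(np.round(q,1),q.mean(0))
E
```

```text
t 4.75 joints [-33. -40. 143.  33.  47.  39.] pos [ 508.7 -101.2  141.7] f [-1.6  1.  -3.5]
shift cm [ -1.23 -26.32   0.8 ] turn [-4.49  1.3   3.75]
[[ 492.7 -292.6  162.6]
 [ 495.3 -320.8  162.6]
 [ 428.8 -326.4  162.6]
 [ 426.1 -297.1  162.6]] [ 460.69831696 -309.23406748  162.6       ]
```

{"name": "play_rows", "arguments": {"motion": [[[1.5, 0, 1.5, 0, 0.5, 0], [3.2, 0, 3.2, 0, 1, 0], [3.2, 0, 3.2, 0, 1, 0]]]}}

```text
time: 5.05
tool_pos: [552.3, -106.4, 135.5]
tcp_rot: [-178.9, -42.0, 1.0]
ft_force: [0.6, 0.0, -2.0]
finger_gap: 29.5
grip_force: 42.6
```

```bash
python3 - <<'E'
from go import *
rk(-130,80,100)
E
```

```text
t 5.05 joints [-30. -29. 138.  34.  40.  38.] pos [ 552.3 -106.4  135.5] f [ 0.6  0.  -2. ]
shift cm [ -0.52 -26.51   0.6 ] turn [-4.19  0.54  3.36]
```

{"name": "play_rows", "arguments": {"motion": [[[-0.1, -4, 0.1, -0.7, 0.1, 0.6], [-0.2, -8.5, 0.2, -1.4, 0.2, 1.1], [-0.3, -13, 0.3, -2.1, 0.3, 1.7], [-0.4, -17.5, 0.4, -2.8, 0.4, 2.3], [-0.5, -22, 0.5, -3.5, 0.5, 2.9]]]}}

```text
time: 5.55
tool_pos: [544.6, 58.4, 130.1]
tcp_rot: [-180.0, -41.8, -2.4]
ft_force: [0.7, -0.9, -1.7]
finger_gap: 29.6
grip_force: 42.7
```

{"name": "play_rows", "arguments": {"motion": [[[0, -2.2, 0, -0.4, 0, 0.3], [0, -4.2, 0, -0.7, 0, 0.5], [0, -4.2, 0, -0.7, 0, 0.5]]]}}

```text
time: 5.85
tool_pos: [546.5, 101.3, 130.1]
tcp_rot: [179.8, -41.8, -2.9]
ft_force: [0.4, -0.4, -1.1]
finger_gap: 29.7
grip_force: 42.7
```

```bash
python3 - <<'E'
from go import *
from snap import *
rk(-130,80,100)
D=snap(['wrist','side','scene'],'5')
cv2.imwrite('pics/f.png',np.vstack([D['wrist']['pixels'][...,::-1],cv2.resize(D['side']['pixels'][95:335,130:400,::-1],(640,569))[150:350]]))
E
```

```text
t 5.85 joints [ 12. -30. 139. -19.  32. 117.] pos [546.5 101.3 130.1] f [ 0.4 -0.4 -1.1]
shift cm [-0.28 -5.72 -0.46] turn [-0.19  0.71  0.48]
```

View pics/f.png

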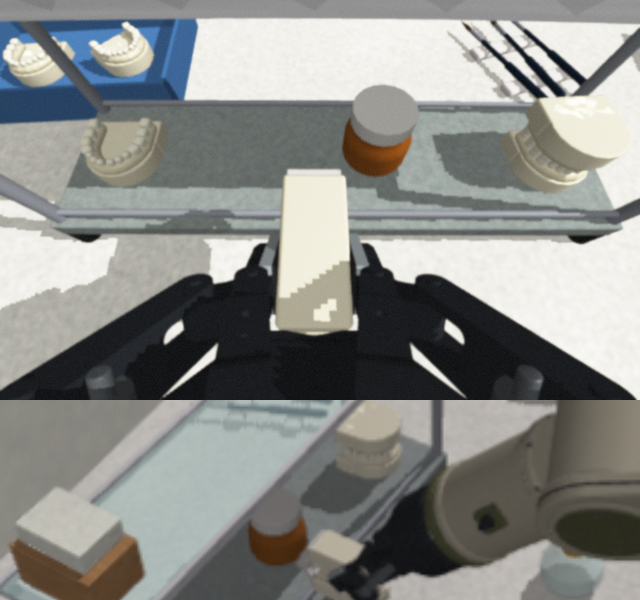

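The view from the front shows a wide gap between the arch (left, 80–165) and the jar (base 345–412). The model is held centred at (315,250), the front rail runs along v≈213 and the back rail along v≈104. I'll check the rack fit against this view.

```bash
python3 - <<'E'
from go import *
D=pickle.load(open('d5.pkl','rb'));d,s=D['wrist'],D['s']
c,sn=np.cos(p[2]),np.sin(p[2])
def toR(X):
    v=X[:,:2]-p[:2];return np.c_[c*v[:,0]+sn*v[:,1],-sn*v[:,0]+c*v[:,1]]
# rail line rows: scan bright/dark profile
g=cv2.cvtColor(d['pixels'],cv2.COLOR_RGB2GRAY).astype(int)
for u in (190,240,400,480,540): print(u,'front',g[204:238,u].tolist())
for u in (140,200,300,460): print(u,'back',g[96:114,u].tolist())
L=lambda uv,z:np.round(toR(atz(d,uv,z,s)),1).tolist()
print('front rail z53',L([(200,213),(260,213),(400,213),(580,213)],53))
print('back rail z53',L([(150,103),(300,105),(460,108)],53))
print('deck corners',L([(55,229),(622,223)],40))
print('jar base L/R/front',L([(345,152),(412,152),(378,175)],45))
print('jar cap L/R',L([(353,113),(418,113)],100))
print('arch base L/R/front',L([(83,168),(164,165),(125,186)],45),'arch top right',L([(165,130)],74))
print('bite',L([(512,150),(550,190)],45))
E
```

```text
190 front [167, 164, 165, 160, 149, 138, 127, 118, 114, 110, 107, 105, 105, 108, 104, 107, 106, 110, 112, 112, 112, 110, 110, 107, 98, 90, 82, 83, 88, 99, 126, 153, 166, 169]
240 front [164, 165, 167, 167, 167, 162, 159, 164, 172, 171, 161, 141, 116, 106, 114, 142, 166, 172, 170, 168, 169, 164, 161, 158, 141, 115, 103, 95, 92, 101, 120, 145, 164, 171]
400 front [172, 168, 167, 160, 157, 150, 148, 160, 173, 171, 163, 149, 126, 111, 115, 139, 161, 168, 173, 174, 169, 174, 172, 172, 160, 136, 109, 98, 93, 93, 108, 141, 171, 178]
480 front [104, 105, 107, 108, 104, 102, 123, 149, 170, 176, 171, 155, 134, 114, 108, 106, 119, 142, 159, 169, 168, 166, 165, 163, 150, 131, 109, 92, 89, 88, 100, 136, 161, 172]
540 front [160, 143, 119, 104, 105, 111, 129, 154, 172, 181, 175, 157, 134, 116, 109, 107, 122, 150, 166, 169, 172, 167, 167, 166, 154, 131, 107, 92, 95, 93, 100, 126, 155, 168]
140 back [61, 66, 66, 77, 94, 108, 107, 105, 101, 93, 100, 106, 106, 110, 108, 106, 109, 106]
200 back [243, 242, 236, 212, 159, 122, 115, 106, 99, 93, 100, 105, 106, 105, 110, 111, 110, 103]
300 back [242, 240, 237, 220, 173, 129, 117, 109, 102, 92, 91, 98, 101, 103, 104, 104, 108, 107]
460 back [241, 241, 243, 241, 230, 204, 181, 167, 152, 133, 119, 120, 117, 110, 112, 125, 151, 163]
front rail z53 [[-63.9, 117.5], [-63.4, 67.9], [-62.4, -47.8], [-61.1, -200.1]]
back rail z53 [[55.9, 189.6], [54.2, 38.2], [52.6, -121.9]]
deck corners [[-74.7, 245.9], [-64.7, -247.4]]
jar base L/R/front [[3.5, -5.6], [4.3, -69.3], [-21.4, -34.7]]
jar cap L/R [[2.1, -6.5], [2.8, -57.6]]
arch base L/R/front [[-16.3, 238.3], [-12.5, 162.9], [-34.9, 193.2]] arch top right [[5.0, 153.3]]
bite [[7.9, -166.5], [-35.2, -188.8]]
```

```bash
python3 - <<'E'
from go import *
p[0]-=3; np.save('rack.npy',p)
rk(-110,78,64,42.7)
E
```

```text
t 6.0 joints [ 11. -30. 139. -19.  32. 117.] pos [546.8  99.2 130.4] f [-0.4 -0.1 -2. ]
shift cm [-1.48 -5.7   3.34] turn [-0.13  0.88  0.38]
```

{"name": "play_rows", "arguments": {"motion": [[[0, -2, 0.3, 0, 0.3, 0.1], [-0.3, -4.2, 1, 0, 0.6, 0.2], [-0.9, -5.7, 2.2, 0, 0.9, 0.4], [-1.5, -5.7, 3.3, 0, 0.9, 0.4], [-1.5, -5.7, 3.3, 0, 0.9, 0.4]]]}}

```text
time: 6.5
tool_pos: [560.5, 154.6, 94.3]
tcp_rot: [-179.9, -42.6, -3.6]
ft_force: [-0.5, -1.1, -2.3]
finger_gap: 29.7
grip_force: 42.6
```

```bash
python3 - <<'E'
from go import *
rk(-110,78,64,42.7);rk(-22,78,63,42.7)
E
```

```text
t 6.5 joints [ 20. -18. 135. -36.  27. 141.] pos [560.5 154.6  94.3] f [-0.5 -1.1 -2.3]
shift cm [ 0.13 -0.09 -0.04] turn [-0.03  0.08 -0.03]
t 6.5 joints [ 20. -18. 135. -36.  27. 141.] pos [560.5 154.6  94.3] f [-0.5 -1.1 -2.3]
shift cm [ 6.54 -0.09  6.  ] turn [-0.03  0.08 -0.03]
```

```bash
cat > fk.py <<'E'
from h import *
ez=lambda a:Ro.from_euler('z',a,degrees=True);ey=lambda a:Ro.from_euler('y',a,degrees=True)
def fk(g,q):
    a1,d1,l1,l2,a3,L=g;R=ez(q[0])*ey(q[1]+q[2])*ez(q[3])*ey(q[4])*ez(q[5]+90)
    t,u=np.radians(q[1]),np.radians(q[1]+q[2])
    w=ez(q[0]).apply([a1+l1*np.sin(t)+l2*np.sin(u)+a3*np.cos(u),0,d1+l1*np.cos(t)+l2*np.cos(u)-a3*np.sin(u)])
    return w+R.apply([0,0,L]),R
def fit(S):
    return least_squares(lambda g:np.concatenate([fk(g,s['joint_pos'])[0]-s['tool_pos'] for s in S]),[0,300,400,400,0,250])
def ik(g,P,lean,psi,q0):
    G=Ro.from_euler('ZYZ',[psi,180-lean,180],degrees=True)
    def e(q):
        x,R=fk(g,q);return np.r_[x-P,100*(R.inv()*G).as_rotvec()]
    o=least_squares(e,q0);return o.x,o.cost
E
python3 - <<'E'
from fk import *
from bench import sensors
S=[pickle.load(open(f'd{i}.pkl','rb'))['s'] for i in range(6)]+[sensors.sense()]
o=fit(S);g=o.x;print(np.round(g,1),o.cost)
p=np.load('rack.npy');c,s=np.cos(p[2]),np.sin(p[2]);q=S[-1]['joint_pos']
for lean in (42.7,):
  for x,z in [(-110,64),(-66,63),(-22,63),(-3,50),(-3,40)]:
    P=(p[0]+c*(x+7.6)-s*78,p[1]+s*(x+7.6)+c*78,z+31.7)
    q,k=ik(g,P,lean,np.degrees(p[2]),q);print(x,z,np.round(q,1),round(k,2))
E
```

```text
[-25.5 320.7 416.2 578.1  66.6 408.1] 8256.301215913776
-110 64 [ 31.2 -17.6 134.6 -43.9  33.9 155.6] 0.0
-66 63 [ 27.3 -11.2 129.7 -43.4  30.4 152.9] 0.0
-22 63 [ 24.1  -5.2 124.4 -42.2  28.  149.8] 0.0
-3 50 [ 23.   -1.4 122.4 -43.7  26.  150.8] 0.0
-3 40 [ 23.   -0.3 122.6 -45.6  25.1 152.9] 0.0
```

```bash
cat >> fk.py <<'E'
def fk(g,q):
    a1,d1,l1,l2,a3,L,a5,b,lat=g;A=ez(q[0])*ey(q[1]+q[2])*ez(q[3])
    t,u=np.radians(q[1]),np.radians(q[1]+q[2])
    w=ez(q[0]).apply([a1+l1*np.sin(t)+l2*np.sin(u)+a3*np.cos(u),lat,d1+l1*np.cos(t)+l2*np.cos(u)-a3*np.sin(u)])
    R5=A*ey(q[4]);R=R5*ez(q[5]+90)
    return w+A.apply([0,b,0])+R5.apply([a5,0,L]),R
def fit(S):
    f=lambda g:np.concatenate([fk(g,s['joint_pos'])[0]-s['tool_pos'] for s in S])
    return min((least_squares(f,[a,300,l1,l2,0,L,a5,0,0]) for a in(0,100) for l1 in(400,) for l2 in (350,450) for L in (200,350) for a5 in (-80,0,80)),key=lambda o:o.cost)
E
python3 - <<'E'
from fk import *
from bench import sensors
S=[pickle.load(open(f'd{i}.pkl','rb'))['s'] for i in range(6)]+[sensors.sense()]
o=fit(S);g=o.x;print(np.round(g,1),o.cost)
for s in S:
    x,R=fk(g,s['joint_pos']);T=Ro.from_euler('xyz',s['tcp_rot'],degrees=True)
    print(np.round(x-s['tool_pos'],1),np.round((R.inv()*T).as_rotvec(degrees=True),1),np.round(s['joint_pos'],1),np.round(s['tool_pos']))
p=np.load('rack.npy');c,s=np.cos(p[2]),np.sin(p[2]);q=S[-1]['joint_pos']
for x,z in [(-110,64),(-66,63),(-22,63),(-3,50),(-3,40)]:
    P=(p[0]+c*(x+7.6)-s*78,p[1]+s*(x+7.6)+c*78,z+31.7)
    q,k=ik(g,P,42.7,np.degrees(p[2]),q);print(x,z,np.round(q,1),round(k,2))
E
```

```text
[ -0.  318.1 369.1 553.4  61.6 364.8  -0.    0.   51.2] 6.6047312419468e-20
[ 0.  0. -0.] [-0.  0.  0.] [-77.3   7.5  85.3  -0.   87.3  -4.9] [ 182. -571.  230.]
[-0.  0. -0.] [ 0.  0. -0.] [-53.6  -1.6  94.7   0.   86.9  31.5] [ 361. -403.  231.]
[-0.  0. -0.] [0. 0. 0.] [-40.3  -1.8  94.9   0.1  87.   44.4] [ 443. -308.  231.]
[-0. -0.  0.] [ 0.  0. -0.] [-65.   -4.4 129.3  53.3  52.9 -13.3] [ 457. -308.   51.]
[ 0. -0.  0.] [ 0.  0. -0.] [-63.7 -13.9 127.1  47.5  59.3  -1.5] [ 468. -309.  134.]
[0. 0. 0.] [ 0. -0.  0.] [ 11.7 -29.8 138.6 -19.1  31.8 117.4] [547. 101. 130.]
[ 0.  0. -0.] [0. 0. 0.] [ 20.2 -17.5 134.7 -36.2  27.4 140.9] [560. 155.  94.]
-110 64 [ 20.3 -17.5 134.5 -36.3  27.6 141.1] 0.0
-66 63 [ 17.7 -10.  128.6 -35.6  25.  139. ] 0.0
-22 63 [ 15.6  -3.3 122.5 -34.1  23.4 136.2] 0.0
-3 50 [ 14.8   0.9 120.  -35.5  21.6 137.3] 0.0
-3 40 [ 14.8   2.1 120.1 -37.5  20.6 139.4] 0.0
```

An exact kinematic fit puts the whole insertion inside joint range. Going in over the rail.

{"name": "play_rows", "arguments": {"motion": [[[0.8, -0.05, 0.7, 0, 0, 0], [2.1, -0.1, 1.9, 0, 0, 0], [3.5, -0.1, 3.2, 0, 0, 0], [4.9, -0.1, 4.5, 0, 0, 0], [6.2, -0.1, 5.7, 0, 0, 0]]]}}

```text
time: 7.0
tool_pos: [647.1, 150.4, 98.5]
tcp_rot: [-179.8, -42.9, -3.8]
ft_force: [-0.3, 0.8, -1.3]
finger_gap: 29.6
grip_force: 42.8
```

{"name": "play_rows", "arguments": {"motion": [[[0.3, 0, 0.3, 0, 0, 0], [0.3, 0, 0.3, 0, 0, 0]]]}}

```text
time: 7.2
tool_pos: [650.6, 150.7, 98.0]
tcp_rot: [-179.8, -42.9, -3.8]
ft_force: [0.4, -0.5, -1.5]
finger_gap: 29.1
grip_force: 42.7
```

```bash
python3 - <<'E'
from go import *
from snap import *
rk(-22,78,63,42.7);rk(-3,78,50,42.7)
D=snap(['wrist','side','scene'],'6')
w=D['wrist']['pixels'][...,::-1]
cv2.imwrite('pics/g.png',np.vstack([w[:340],np.hstack([cv2.resize(D['side']['pixels'][140:290,180:370,::-1],(320,253)),cv2.resize(D['scene']['pixels'][100:250,170:360,::-1],(320,253))])]))
E
```

```text
t 7.2 joints [ 16.  -3. 122. -34.  23. 136.] pos [650.6 150.7  98. ] f [ 0.4 -0.5 -1.5]
shift cm [-0.35  0.08  0.16] turn [-0.1  -0.18 -0.14]
t 7.2 joints [ 16.  -3. 122. -34.  23. 136.] pos [650.6 150.7  98. ] f [ 0.4 -0.5 -1.5]
shift cm [0.16 0.08 2.41] turn [-0.1  -0.18 -0.14]
```

View pics/g.png

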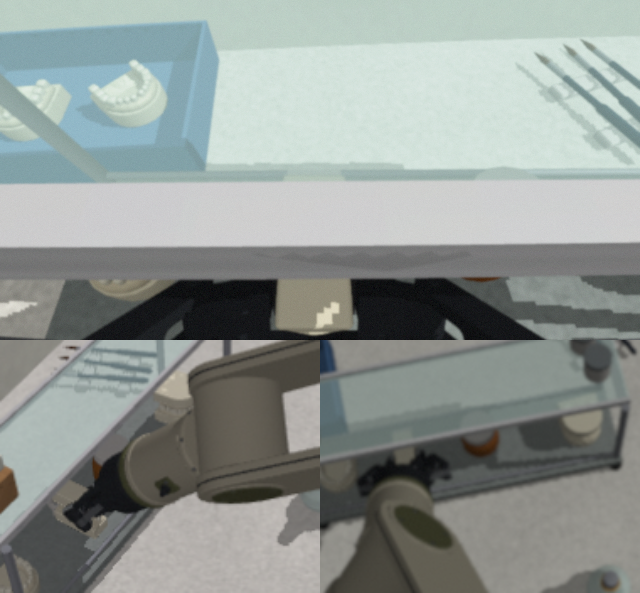

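The gripper sits under the glass edge (edge at v≈278 in the wrist view) with the model over the deck. The arch at (128,288) and the jar at (480,280) are clear on both sides. Next I'll descend behind the rail.

{"name": "play_rows", "arguments": {"motion": [[[-0.2, 0, 0.6, 0, 0, 0], [-0.45, 0.05, 1.35, 0, -0.1, -0.1], [-0.5, 0.05, 1.9, 0, -0.2, -0.1], [-0.5, 0.05, 2.3, 0, -0.2, -0.1], [-0.5, 0.05, 2.3, 0, -0.2, -0.1]]]}}

```text
time: 7.85
tool_pos: [662.2, 150.9, 76.5]
tcp_rot: [-179.9, -42.6, -3.5]
ft_force: [-0.2, 0.2, -1.7]
finger_gap: 29.6
grip_force: 42.7
```

```bash
python3 - <<'E'
from go import *
rk(-8,78,46,42.7);rk(-8,78,40,42.7)
E
```

```text
t 7.85 joints [ 15.   1. 121. -36.  21. 138.] pos [662.2 150.9  76.5] f [-0.2  0.2 -1.7]
shift cm [ 0.14  0.17 -0.01] turn [-0.17  0.08  0.05]
t 7.85 joints [ 15.   1. 121. -36.  21. 138.] pos [662.2 150.9  76.5] f [-0.2  0.2 -1.7]
shift cm [-0.26  0.17  0.44] turn [-0.17  0.08  0.05]
```

{"name": "play_rows", "arguments": {"motion": [[[-0.04, 0, 0.045, 0, 0, 0], [-0.08, 0, 0.09, 0, 0, 0], [-0.12, 0, 0.13, 0, 0, 0], [-0.16, 0, 0.175, 0, 0, 0], [-0.2, 0, 0.22, 0, 0, 0]]]}}

```text
time: 8.35
tool_pos: [662.3, 151.0, 74.7]
tcp_rot: [-179.8, -42.7, -3.5]
ft_force: [-0.9, -0.4, -1.2]
finger_gap: 29.1
grip_force: 42.7
```

{"name": "play_rows", "arguments": {"motion": [[[-0.02, 0, 0.025, 0, 0, 0], [-0.05, 0, 0.05, 0, 0, 0], [-0.07, 0, 0.075, 0, 0, 0], [-0.07, 0, 0.075, 0, 0, 0]]]}}

```text
time: 8.75
tool_pos: [662.2, 151.0, 73.4]
tcp_rot: [-179.8, -42.7, -3.5]
ft_force: [0.0, -0.2, -1.1]
finger_gap: 29.7
grip_force: 42.7
```

{"name": "play_rows", "arguments": {"motion": [[[-0.02, 0, 0.025, 0, 0, 0], [-0.05, 0, 0.05, 0, 0, 0], [-0.07, 0, 0.075, 0, 0, 0], [-0.07, 0, 0.075, 0, 0, 0]]]}}

```text
time: 9.15
tool_pos: [662.2, 151.0, 72.4]
tcp_rot: [-179.8, -42.7, -3.5]
ft_force: [0.4, 0.1, -1.2]
finger_gap: 29.9
grip_force: 42.7
```

{"name": "play_rows", "arguments": {"motion": [[[-0.02, 0, 0.02, 0, 0, 0], [-0.035, 0, 0.037, 0, 0, 0], [-0.035, 0, 0.037, 0, 0, 0]]]}}

```text
time: 9.45
tool_pos: [662.2, 151.0, 71.9]
tcp_rot: [-179.8, -42.7, -3.5]
ft_force: [0.4, 0.1, -1.0]
finger_gap: 29.4
grip_force: 42.7
```

{"name": "play_rows", "arguments": {"motion": [[[-0.02, 0, 0.02, 0, 0, 0], [-0.035, 0, 0.037, 0, 0, 0], [-0.035, 0, 0.037, 0, 0, 0]]]}}

```text
time: 9.75
tool_pos: [662.4, 151.1, 71.7]
tcp_rot: [-179.8, -42.7, -3.5]
ft_force: [-0.2, -0.9, -0.5]
finger_gap: 29.5
grip_force: 43.0
```

{"name": "play_rows", "arguments": {"motion": [[[-0.02, 0, 0.02, 0, 0, 0], [-0.035, 0, 0.037, 0, 0, 0], [-0.035, 0, 0.037, 0, 0, 0]]]}}

```text
time: 10.05
tool_pos: [662.7, 151.1, 71.7]
tcp_rot: [-179.8, -42.8, -3.5]
ft_force: [-2.4, -1.0, 5.1]
finger_gap: 29.5
grip_force: 43.5
```

Contact felt, about 6 N. Easing the grip, then opening.

{"name": "play_rows", "arguments": {"motion": [[[0, 0, 0, 0, 0, 0], [0, 0, 0, 0, 0, 0]]], "squeeze": 20}}

```text
time: 10.25
tool_pos: [662.8, 151.2, 71.7]
tcp_rot: [-179.8, -42.8, -3.5]
ft_force: [-3.4, -1.0, 4.7]
finger_gap: 29.6
grip_force: 43.5
```

{"name": "play_rows", "arguments": {"motion": [[[0, 0, 0, 0, 0, 0], [0, 0, 0, 0, 0, 0], [0, 0, 0, 0, 0, 0], [0, 0, 0, 0, 0, 0]]], "jaw": 0.65}}

```text
time: 10.65
tool_pos: [662.1, 151.0, 70.6]
tcp_rot: [-179.9, -42.7, -3.5]
ft_force: [0.4, -0.3, -0.7]
finger_gap: 55.5
grip_force: 0.0
```

{"name": "play_rows", "arguments": {"motion": [[[-0.7, 0, -0.7, 0, 0, 0], [-2.2, 0, -2, 0, 0, 0], [-4.4, 0, -4, 0, 0, 0], [-6.6, 0, -6.1, 0, 0, 0], [-8.8, 0, -8.1, 0, 0, 0]]]}}

```text
time: 11.15
tool_pos: [541.1, 157.9, 70.2]
tcp_rot: [-179.9, -42.7, -3.5]
ft_force: [-0.2, 0.4, -0.1]
finger_gap: 55.2
grip_force: 0.0
```

```bash
python3 - <<'E'
from go import *
from snap import *
D=snap(['wrist','side','scene'],'7');s=D['s'];print(s['time'],s['tool_pos'],s['ft_force'],np.round(s['joint_pos']))
c,sn=np.cos(p[2]),np.sin(p[2])
W=lambda x,y,z:(p[0]+c*x-sn*y,p[1]+sn*x+c*y,z)
# predicted top-face corners of the model if standing at rack(-8,78)
P=np.array([W(-8+a,78+b,100) for a,b in((34,15),(34,-15),(-34,-15),(-34,15))])
u=proj(D['wrist'],P,s);print(np.round(u))
im=D['wrist']['pixels'];lab=cv2.cvtColor(im,cv2.COLOR_RGB2LAB).astype(int)
cx,cy=u.mean(0).astype(int);print('centre colour',im[cy,cx])
ref=lab[cy-3:cy+4,cx-3:cx+4].reshape(-1,3).mean(0)
m=((abs(lab-ref)*[0.4,1.5,1.5]).max(2)<10).astype(np.uint8);m=cv2.morphologyEx(m,cv2.MORPH_OPEN,np.ones((3,3)))
l=cv2.connectedComponents(m)[1];mm=(l==l[cy,cx]).astype(np.uint8)
cn=max(cv2.findContours(mm,0,2)[0],key=len);q=cv2.approxPolyDP(cn,4,True).reshape(-1,2);print(mm.sum(),q.tolist())
X=atz(D['wrist'],q,100,s);v=X[:,:2]-p[:2];print(np.round(np.c_[c*v[:,0]+sn*v[:,1],-sn*v[:,0]+c*v[:,1]],1).tolist())
E
```

```text
11.15 [541.10832289 157.86228433  70.23051134] [-0.24735891  0.36754306 -0.12370602] [ 22. -17. 138. -41.  26. 147.]
[[294.  17.]
 [339.  17.]
 [344.  92.]
 [290.  92.]]
centre colour [176 169 147]
3293 [[291, 18], [286, 86], [336, 84], [333, 19]]
[[24.9, 94.8], [-37.6, 95.3], [-36.1, 67.2], [23.7, 67.2]]
```

The wrist picture puts the model's top face at rack x -37 to +25, y 67 to 95, with its edges square to the rack. It stands upright between arch and jar, and the gripper is clear.

{"name": "play_rows", "arguments": {"motion": [[[0, 0, -1, 0, 0, 0], [0, 0, -2, 0, 0, 0], [0, 0, -2, 0, 0, 0]]]}}

```text
time: 11.6
tool_pos: [530.1, 159.3, 87.0]
tcp_rot: [-179.8, -42.8, -3.6]
ft_force: [0.8, 0.7, -0.4]
finger_gap: 55.5
grip_force: 0.0
```

```bash
python3 -c "
from bench import job
print(job.hand_in())"
```

```text
the job is handed in; nothing more can be done
None
```

The cream hinged model stands upright and square on the deck between the arch and the jar, hinge at the back; I lowered it until it touched (about 6 N), released it, backed the gripper clear and handed in at about 11.6 s, with no verdict returned.

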